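Set the splash guard upright in front of the beaker

TASK

Two small folding splash guards stand on the bench with their screens leaning back, away from the robot: one has the glass beaker behind it, the other a low white tin with a blue lid. Fold the screen of the guard in front of the beaker up about its hinge until it stands upright, and let go. Leave the other guard as it is and the beaker standing where it is.

Things in the scene. Friction and masses are not known exactly. Their poses are not given: they have to be found in the camera images.
- guard_a_screen (a joint): Angle of the screen of the guard in front of the beaker, rad: 0 = lying flat away from the robot, 1.571 = upright, more = leaning towards the robot (stop at 2.6). Starts at 0.75 to 1.05. The hinge is stiff (0.22 N m of friction: 2 to 3 N at the free edge move it); the screen stays wherever it is left, with no stop at upright.
- guard_a_edge (a point): Middle of the free edge of that screen: x from the hinge to the free edge, y along the hinge. The screen is a pale translucent window 6 mm thick in an aluminium frame 8 mm thick (bars 14 mm wide), 160 mm wide along the hinge; its free edge is 120 mm from the hinge axis.
- guard_a_hinge (a point): Middle of that guard's hinge axis, 22 mm above the bench. Frame of the fixed foot: y along the hinge, z up, x level, the way the screen leans at the start (away from the robot, yaw within 0.25 rad). Foot: grey plate 80 (x) by 176 mm (y), top 10 mm above the bench, fixed to it; cheeks to 33 mm high; a black knob at each end of the hinge (196 mm over both).
- guard_b_edge (a point): Middle of the free edge of the screen of the other guard (same make and size, with a white, blue-lidded tin 57 mm wide and 41 mm high behind it), which must be left alone. Frame: x from the hinge to the free edge, y along the hinge.
- beaker_mid (a point): Centre, half-way up, of the empty clear beaker, 55 mm in diameter and 70 mm high, standing loose on the bench 200 to 230 mm behind the hinge of the guard to be set upright.
There are look-alikes about, which are no part of the job. What is shaped like the part that bears beaker_mid but red is not meant.

How it is judged:
By the outcome, as a careful person would: the job done as asked, in the order asked, and still so for the second after the job is handed in, with the robot touching nothing.
It also fails if it takes over 38 s, if anything falls off the work surface, if the arm or the gripper's body presses on something with over 40 N, if the wrist force passes 120 N, or if a joint passes its speed limit or range.

ROBOT

A 6-joint arm with a two-finger parallel gripper is mounted at the origin on a cart in front of the work surface, level with it; the furniture and walls round the work are solid. World frame = base frame: x ahead of the robot, y to its left, z up, the work surface at z = 0. Lengths are in mm, angles in rad, forces in N, time in s.
With the tool pointing down it reaches from about 225 to 725 mm from the base axis. Payload 3.1 kg.
Tool frame: the origin (TCP) lies midway between the tips of the shut fingers; the grasp point (between the pads) lies 19 mm behind it; z points along the fingers, y is the line along which they close (so a half turn about z gives the same grasp; the last joint's range is limited). The gripper opens to 85 mm and grips with 20 to 120 N. Pads are 22 mm wide; open, the fingers measure 114 mm over their backs; the gripper's body (76 mm by 85 mm) begins 54 mm behind the grasp point. The pads swing forward as they close: fully open they stand 13 mm farther back than shut.
Start: joints at [-1.374, 0.048, 0.099, 1.622, 0, 1.443], TCP at [167.522, -497.547, 193.412] pointing down, gripper open.
Joint ranges: [-2.91, 2.91], [-0.99, 1.94], [-1.21, 1.42], [-2.12, 2.29], [-1.49, 1.47], [-3.14, 3.14]. Speed limits (rad/s): [2.79, 2.79, 3.14, 3.14, 3.14, 3.14].

INTERFACE

Orientations are given as a unit quaternion [x, y, z, w].
In Python, from bench import bot, optics gives the robot as it stands.
- The arm moves only by the tool apply_moves, never from a script. Its argument "motion" is a list of rows, each an object with "grip": the opening, from -1 (shut) to 1 (fully open); "translation": the shift along the tool's x, y, z in m, a list of three; "twist": the turn about the tool's z in rad. In form: [{"grip": grip, "translation": [dx, dy, dz], "twist": twist}, ...]. A call has 1 to 8 rows; each row shifts and turns the commanded pose from where the row before left it, along the tool's axes as they then stand; what a row does not reach is not made up. A row lasts 1/12 s, in which the tool goes at most 41.7 mm and 7.16 degrees, less where a joint would pass 70% of its speed; a pose out of reach is approached as far as the arm can. A call with a gripper value outside its range is refused whole. The fingers move at their own pace and stop on an object; the grip force is fixed at half the most. Time passes only in rows, so rows that do not move let the fingers close. It gives the time, the measured TCP pose, the force, the opening and the grip force at its end, in the units of the state.
- bot.read_state(): the state, without advancing time (a new reading comes with each control period).
- optics.snapshot(name): name is "side" or "top" or "wrist"; returns the picture (384x512x3 uint8, red, green, blue); there is no depth.
- optics.camera_params(name): a dict with "mtx" (3x3 intrinsics, pixels), "R" (3x3) and "t" (3): a world point X has camera coordinates R X + t. Camera axes: x right, y down, z forward; pixel columns grow to the right and rows downward; lengths in mm; the calibration is good to about 2 mm. A picture is of the moment at which its call begins: read the wrist's pose just before it. camera_params takes no time and is no camera call; for the wrist camera it gives the pose at the moment of the call.
- bot.sign_off(): hands the job in; it is judged then, once.
Trained networks look in the newest picture that a camera, given by its name, has taken for a name from the list of things; names that differ only in an ending like _2 or _b are one class to them, and where a whole thing is asked for, a point or a joint stands for the part that bears it (a point fixed in the world has none). Each returns a list of dicts, best first, with "p" (0 to 1); they miss things now and then, are a little off and sometimes report something else, mostly with a low value. They report only what shows in the picture. A call takes as long as a camera call. They do not tell look-alikes from the thing itself.
- optics.spot_in(target, camera): "extent" ([left, top, width, height] in pixels, round what is visible of it).
- optics.place_of(target, camera): "location" ([column, row] in pixels: a listed point, or the origin of a listed thing).
The state is a dict: "time_s": time; "q": joint angles; "joint_vel": joint speeds; "tau": joint torques, N m; "ee_pos": TCP position; "ee_rot": TCP orientation; "contact_force": force on the tool from outside, world axes, zero at the start; "moment": the same for the moment, N m; "gripper_width": finger opening in mm; "grasp_force": force on a finger pad.
Only numpy, scipy, OpenCV 4.12 (cv2) and the standard library are available. Lean on these libraries where they do the work, as an engineer would, in place of code of your own. Each camera call takes 0.05 s, during which the arm holds its last target. There are 200 camera calls.

## Working session

There is one attempt and no reset: what is moved stays moved. The work goes in short steps, Python scripts to look and compute and a tool call to move; the robot and the scene stay as the last step left them, time stands still between calls to the robot, and variables do not carry over. Pictures are saved under pics/ and viewed, at most 10 in all, crops included, and the job is handed in when it is done.

Besides the shell and the picture viewer there is one more tool, called by a JSON object that holds its "method" and its "body". apply_moves: Moves the arm, as the interface text tells. Its arguments: {"type":"object","properties":{"motion":{"type":"array","items":{"type":"object","properties":{"grip":{"type":"number"},"translation":{"type":"array","items":{"type":"number"}},"twist":{"type":"number"}}}}},"required":["motion"]}

```bash
mkdir -p pics; cat > h.py <<'E'
import numpy as np, cv2
from bench import bot, optics
def ray(cam,px):
    p=optics.camera_params(cam);K=np.array(p["mtx"]);R=np.array(p["R"]);t=np.array(p["t"])
    d=R.T@np.linalg.inv(K)@np.array([px[0],px[1],1.]);return -R.T@t,d/np.linalg.norm(d)
def onz(cam,px,z):
    o,d=ray(cam,px);return o+d*(z-o[2])/d[2]
def tri(a,b):
    (o1,d1),(o2,d2)=ray(*a),ray(*b);A=np.stack([d1,-d2],1);s=np.linalg.lstsq(A,o2-o1,rcond=None)[0]
    return (o1+d1*s[0]+o2+d2*s[1])/2, np.linalg.norm(A@s-(o2-o1))
def proj(cam,X):
    p=optics.camera_params(cam);x=np.array(p["mtx"])@(np.array(p["R"])@np.array(X)+np.array(p["t"]));return x[:2]/x[2]
E
python3 - <<'E'
from h import *
s=bot.read_state();print(s['ee_pos'],s['ee_rot'],s['time_s'])
ims=[]
for c in("top","side"):
    im=optics.snapshot(c);cv2.imwrite(f"pics/{c}0.png",im[:,:,::-1]);ims.append(im)
    for n in("guard_a_hinge","guard_a_edge","beaker_mid"):
        for r in optics.place_of(n,c)[:4]: print(c,n,np.round(r["location"]),round(r["p"],2), np.round(onz(c,r["location"],{'guard_a_hinge':22,'guard_a_edge':117,'beaker_mid':35}[n])))
E
```

```text
[ 167.38993909 -496.84380195  192.19668612] [ 9.86839414e-01  1.61698930e-01 -4.96239691e-05 -1.19367250e-03] 0.0
top guard_a_hinge [197. 221.] 0.96 [529. 146.  22.]
top guard_a_edge [199. 180.] 0.84 [612. 133. 117.]
top beaker_mid [213. 129.] 0.87 [751. 114.  35.]
side guard_a_hinge [257. 261.] 0.73 [529. 142.  22.]
side guard_a_edge [227. 213.] 0.96 [603. 145. 117.]
side beaker_mid [184. 200.] 0.72 [758. 116.  35.]
side beaker_mid [224. 188.] 0.56 [712.  28.  35.]
```

View pics/top0.png

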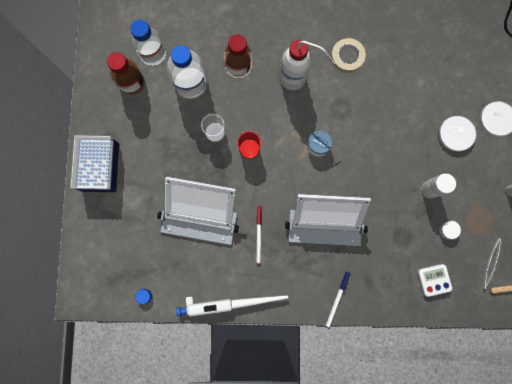

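View pics/side0.png

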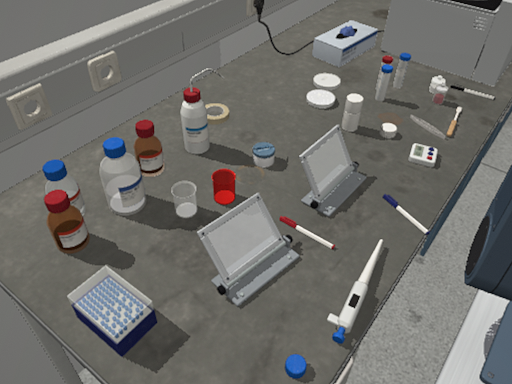

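Guard candidates: the left one in top view at (199,210) and the right one at (327,220). Behind the left one stand the clear beaker (213,128) and a red look-alike (249,146), which is not meant. The right one has the blue-lidded tin (320,143), so it is the one to leave alone. Guard A is therefore the left one. I'll confirm that in a crop and measure the yaw.

```bash
python3 - <<'E'
from h import *
im=cv2.imread("pics/top0.png")[100:260,140:300]
cv2.imwrite("pics/crop.png",cv2.resize(im,None,fx=3.7,fy=3.7,interpolation=cv2.INTER_CUBIC))
h=tri(("top",[197,221]),("side",[257,261]));e=tri(("top",[199,180]),("side",[227,213]));b=tri(("top",[213,129]),("side",[184,200]))
print(h,e,b)
L,R=onz("top",[160,216],22),onz("top",[236,228],22);print(L,R,np.linalg.norm(L-R))
Ls,Rs=onz("side",[220,289],22),onz("side",[289,240],22);print(Ls,Rs,np.linalg.norm(Ls-Rs))
for a,c in((L,R),(Ls,Rs)):
    d=a-c;print("yaw x",np.arctan2(-d[0],d[1]),(a+c)/2)
E
```

```text
(array([527.73615867, 145.86357012,  27.14659832]), np.float64(0.6742660208260705)) (array([614.22934047, 134.85969191, 101.55408939]), np.float64(2.589454461475756)) (array([753.83503441, 115.6278618 ,  35.98531298]), np.float64(5.4715283617872))
[538.71457394 235.62336488  22.        ] [513.36640448  53.05060234  22.        ] 184.32401719449328
[545.13434041 239.09769405  22.        ] [509.82240082  56.60432172  22.        ] 185.87835813374693
yaw x -0.13795680817810263 [526.04048921 144.33698361  22.        ]
yaw x -0.19113503065178405 [527.47837062 147.85100788  22.        ]
```

View pics/crop.png

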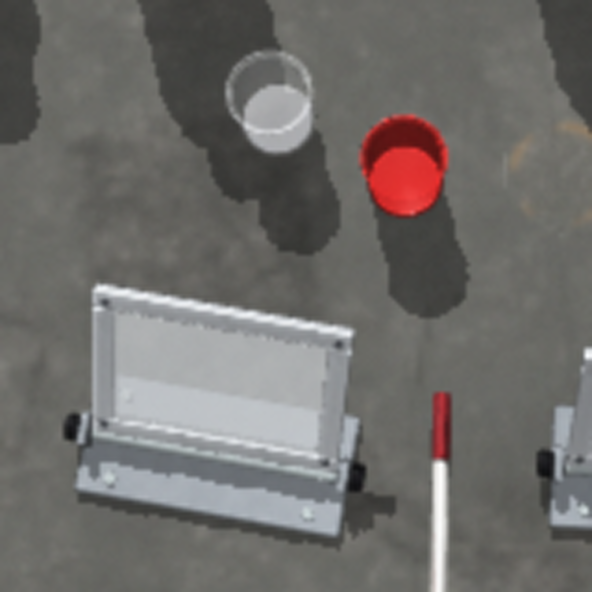

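{"method": "apply_moves", "body": {"motion": [{"grip":-1,"translation":[0,0,-0.01],"twist":0.12},{"grip":-1,"translation":[0,0,-0.01],"twist":0.12},{"grip":-1,"translation":[0,0,-0.01],"twist":0.12},{"grip":-1,"translation":[0,0,-0.01],"twist":0.12},{"grip":-1,"translation":[0.019,-0.034,0],"twist":0},{"grip":-1,"translation":[0.019,-0.034,0],"twist":0},{"grip":-1,"translation":[0.019,-0.034,0],"twist":0},{"grip":-1,"translation":[0.019,-0.034,0],"twist":0}]}}

```text
time_s: 1.07
ee_pos: [264.3, -373.8, 233.5]
ee_rot: [0.997, -0.078, 0.0, 0.0]
contact_force: [0.9, -0.1, 0.3]
gripper_width: -0.2
grasp_force: 0.0
```

{"method": "apply_moves", "body": {"motion": [{"grip":-1,"translation":[0.019,-0.034,0],"twist":0},{"grip":-1,"translation":[0.019,-0.034,0],"twist":0},{"grip":-1,"translation":[0.019,-0.034,0],"twist":0},{"grip":-1,"translation":[0.019,-0.034,0],"twist":0},{"grip":-1,"translation":[0.019,-0.034,0],"twist":0},{"grip":-1,"translation":[0.019,-0.034,0],"twist":0},{"grip":-1,"translation":[0.019,-0.034,0],"twist":0},{"grip":-1,"translation":[0.019,-0.034,0],"twist":0}]}}

```text
time_s: 1.73
ee_pos: [456.8, -128.0, 233.7]
ee_rot: [0.997, -0.077, 0.0, 0.0]
contact_force: [0.6, -1.3, -0.6]
gripper_width: -0.2
grasp_force: 0.0
```

{"method": "apply_moves", "body": {"motion": [{"grip":-1,"translation":[0.0195,-0.035,0],"twist":0},{"grip":-1,"translation":[0.0195,-0.035,0],"twist":0},{"grip":-1,"translation":[0.0195,-0.035,0],"twist":0},{"grip":-1,"translation":[0.0195,-0.035,0],"twist":0},{"grip":-1,"translation":[0.0195,-0.035,0],"twist":0},{"grip":-1,"translation":[0.0195,-0.035,0],"twist":0},{"grip":-1,"translation":[0.0195,-0.035,0],"twist":0},{"grip":-1,"translation":[0.0,0,0],"twist":0}]}}

```text
time_s: 2.4
ee_pos: [622.3, 44.8, 232.6]
ee_rot: [0.999, -0.031, -0.0, -0.024]
contact_force: [-0.9, 0.2, -1.1]
gripper_width: 0.1
grasp_force: 0.0
```

```bash
python3 - <<'E'
from h import *
s=bot.read_state();p=np.array(s['ee_pos']);print(p)
P={}
for c in("wrist","top","side"):
    im=optics.snapshot(c);cv2.imwrite(f"pics/{c}1.png",im[:,:,::-1])
    for n in("guard_a_hinge","guard_a_edge","beaker_mid"):
        for r in optics.place_of(n,c)[:3]: print(c,n,np.round(r["location"]),round(r["p"],2), np.round(onz(c,r["location"],{'guard_a_hinge':22,'guard_a_edge':103,'beaker_mid':35}[n])))
a,b=cv2.imread("pics/wrist1.png"),cv2.imread("pics/side1.png")
cv2.imwrite("pics/both1.png",cv2.resize(np.hstack([a,b]),(800,300)))
E
```

```text
[622.33753253  44.78693757 232.6302005 ]
wrist guard_a_hinge [199. 224.] 0.95 [520. 145.  22.]
wrist guard_a_edge [182. 188.] 0.86 [601. 133. 103.]
wrist beaker_mid [278.  80.] 0.68 [706.  21.  35.]
side guard_a_hinge [257. 262.] 0.88 [529. 144.  22.]
side guard_a_edge [226. 209.] 0.87 [620. 129. 103.]
side beaker_mid [184. 200.] 0.89 [757. 116.  35.]
side beaker_mid [220. 190.] 0.59 [714.  42.  35.]
```

View pics/both1.png

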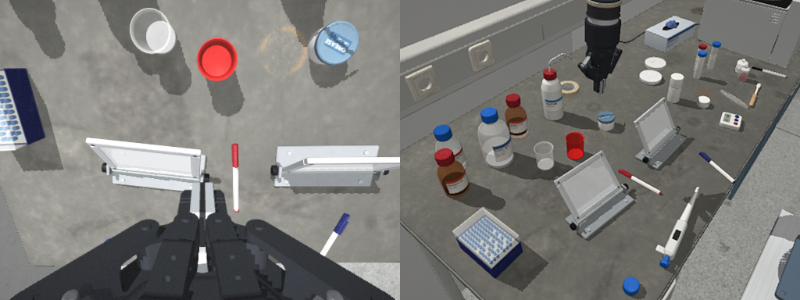

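The wrist view shows guard A (145,165), the beaker (153,32), the red look-alike (217,58) and the tin (337,42), as expected. The tool has tilted slightly and stopped short, so I'll check the joints.

```bash
python3 - <<'E'
from h import *
from scipy.spatial.transform import Rotation as R
s=bot.read_state();print(np.round(s['q'],3),s['ee_rot'],s['ee_pos']);print(R.from_quat(s['ee_rot']).as_matrix().round(3)); print(np.round(s['joint_vel'],3))
E
```

```text
[-0.067  0.322  0.497  1.746  0.045  3.141] [ 9.99196913e-01 -3.30571847e-02  8.27002005e-04 -2.26289097e-02] [619.38304514  41.42949237 235.98070056]
[[ 0.998 -0.066  0.003]
 [-0.066 -0.997  0.045]
 [ 0.    -0.045 -0.999]]
[ 0.003  0.006  0.004  0.001  0.001 -0.   ]
```

Joint 6 is at its limit, so I'll turn the wrist back by about half a turn, which gives an equivalent tool.

{"method": "apply_moves", "body": {"motion": [{"grip":-1,"translation":[0,0,0],"twist":-0.12},{"grip":-1,"translation":[0,0,0],"twist":-0.12},{"grip":-1,"translation":[0,0,0],"twist":-0.12},{"grip":-1,"translation":[0,0,0],"twist":-0.12},{"grip":-1,"translation":[0,0,0],"twist":-0.12},{"grip":-1,"translation":[0,0,0],"twist":-0.12},{"grip":-1,"translation":[0,0,0],"twist":-0.12},{"grip":-1,"translation":[0,0,0],"twist":-0.12}]}}

```text
time_s: 3.67
ee_pos: [619.5, 41.7, 235.6]
ee_rot: [0.9, 0.435, 0.011, -0.02]
contact_force: [-0.5, -0.2, 0.3]
gripper_width: 0.0
grasp_force: 0.0
```

{"method": "apply_moves", "body": {"motion": [{"grip":-1,"translation":[0,0,0],"twist":-0.12},{"grip":-1,"translation":[0,0,0],"twist":-0.12},{"grip":-1,"translation":[0,0,0],"twist":-0.12},{"grip":-1,"translation":[0,0,0],"twist":-0.12},{"grip":-1,"translation":[0,0,0],"twist":-0.12},{"grip":-1,"translation":[0,0,0],"twist":0}]}}

```text
time_s: 4.17
ee_pos: [619.5, 41.7, 235.6]
ee_rot: [0.733, 0.68, 0.016, -0.016]
contact_force: [0.4, -0.2, 0.3]
gripper_width: -0.2
grasp_force: 0.0
```

```bash
python3 - <<'E'
from h import *
from scipy.spatial.transform import Rotation as R
s=bot.read_state();print(np.round(s['q'],3),s['ee_pos']);M=R.from_quat(s['ee_rot']).as_matrix();print(M.round(3))
p=optics.camera_params("wrist");c=-np.array(p["R"]).T@np.array(p["t"]);print("cam in tool",M.T@(c-s['ee_pos']), "yaw",np.arctan2(M[1,0],M[0,0]))
E
```

```text
[-0.067  0.323  0.498  1.746  0.045  1.579] [619.51034828  41.66818407 235.61385414]
[[ 0.074  0.997  0.003]
 [ 0.996 -0.075  0.045]
 [ 0.045 -0.001 -0.999]]
cam in tool [  81.90412568    0.33592869 -180.12613895] yaw 1.4961688193411493
```

{"method": "apply_moves", "body": {"motion": [{"grip":-1,"translation":[0,0,0],"twist":-0.124},{"grip":-1,"translation":[0,0,0],"twist":-0.124},{"grip":-1,"translation":[0,0,0],"twist":-0.124},{"grip":-1,"translation":[0,0,0],"twist":-0.124},{"grip":-1,"translation":[0,0,0],"twist":-0.124},{"grip":-1,"translation":[0,0,0],"twist":-0.124},{"grip":-1,"translation":[0,0,0],"twist":-0.124},{"grip":-1,"translation":[0,0,0],"twist":-0.124}]}}

```text
time_s: 4.83
ee_pos: [619.5, 41.7, 235.6]
ee_rot: [0.32, 0.947, 0.022, -0.006]
contact_force: [-0.3, 0.6, 0.8]
gripper_width: 0.1
grasp_force: 0.0
```

{"method": "apply_moves", "body": {"motion": [{"grip":-1,"translation":[0,0,0],"twist":-0.124},{"grip":-1,"translation":[0,0,0],"twist":-0.124},{"grip":-1,"translation":[0,0,0],"twist":-0.124},{"grip":-1,"translation":[0,0,0],"twist":-0.124},{"grip":-1,"translation":[-0.02,0.03,0],"twist":0},{"grip":-1,"translation":[-0.02,0.03,0],"twist":0},{"grip":-1,"translation":[0,0.02,0],"twist":0},{"grip":-1,"translation":[0,0,0],"twist":0}]}}

```text
time_s: 5.5
ee_pos: [672.2, 118.4, 236.5]
ee_rot: [0.079, 0.997, 0.024, -0.002]
contact_force: [-0.7, 0.1, 0.5]
gripper_width: -0.3
grasp_force: 0.0
```

```bash
cat > st.py <<'E'
from h import *
from scipy.spatial.transform import Rotation as R
s=bot.read_state();print(s['time_s'],np.round(s['q'],3),np.round(s['ee_pos'],1));M=R.from_quat(s['ee_rot']).as_matrix();print(M.round(3),"yaw",np.arctan2(M[1,0],M[0,0]))
u=np.array([.988,-.154,0]);v=np.array([.154,.988,0]);d=np.array(s['ee_pos'])-[528,145,0]
print("u,v,z from hinge",(d@u).round(1),(d@v).round(1),d[2].round(1),"force",np.round(s['contact_force'],1))
E
python3 st.py
```

```text
5.5 [0.052 0.518 0.758 1.809 0.047 0.21 ] [672.2 118.4 236.5]
[[-0.987  0.158 -0.001]
 [ 0.158  0.986  0.047]
 [ 0.008  0.047 -0.999]] yaw 2.983225182190871
u,v,z from hinge 146.6 -4.1 236.5 force [-0.7  0.1  0.5]
```

{"method": "apply_moves", "body": {"motion": [{"grip":-1,"translation":[0,0,0.035],"twist":0},{"grip":-1,"translation":[0,0,0.035],"twist":0},{"grip":-1,"translation":[0,0,0.035],"twist":0},{"grip":-1,"translation":[0,0,0.03],"twist":0},{"grip":-1,"translation":[0,0,0.02],"twist":0},{"grip":-1,"translation":[0,0,0],"twist":0}]}}

```text
time_s: 6.0
ee_pos: [667.2, 120.7, 77.1]
ee_rot: [0.081, 0.996, 0.022, -0.007]
contact_force: [-0.9, -0.2, -2.1]
gripper_width: 0.1
grasp_force: 0.0
```

```bash
python3 st.py; python3 - <<'E'
from h import *
cv2.imwrite("pics/side2.png",optics.snapshot("side")[:,:,::-1])
E
```

```text
6.0 [0.057 0.461 0.36  1.477 0.045 0.219] [667.2 120.7  77.1]
[[-0.987  0.161 -0.009]
 [ 0.161  0.986  0.044]
 [ 0.016  0.042 -0.999]] yaw 2.979931630366993
u,v,z from hinge 141.3 -2.6 77.1 force [-0.9 -0.2 -2.1]
```

View pics/side2.png

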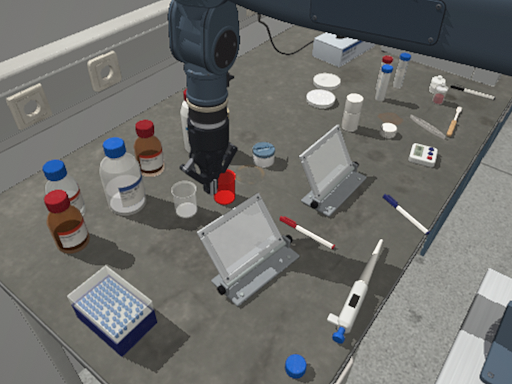

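The gripper is behind the screen and clear of it at (210,185), with the beaker at (184,200). Now I push towards the robot.

{"method": "apply_moves", "body": {"motion": [{"grip":-1,"translation":[0.02,0,-0.006],"twist":0},{"grip":-1,"translation":[0.015,0,0],"twist":0},{"grip":-1,"translation":[0.012,0,0],"twist":0},{"grip":-1,"translation":[0.012,0,0],"twist":0},{"grip":-1,"translation":[0.012,0,0],"twist":0},{"grip":-1,"translation":[0.012,0,0],"twist":0},{"grip":-1,"translation":[0.012,0,0],"twist":0},{"grip":-1,"translation":[0.012,0,0],"twist":0}]}}

```text
time_s: 6.72
ee_pos: [568.0, 137.9, 94.5]
ee_rot: [0.08, 0.996, 0.023, 0.002]
contact_force: [-0.5, 0.0, -0.5]
gripper_width: 0.1
grasp_force: 0.0
```

```bash
python3 st.py
```

```text
6.7167 [0.096 0.182 0.048 1.424 0.045 0.258] [568.  137.9  94.5]
[[-0.987  0.16   0.008]
 [ 0.16   0.986  0.046]
 [-0.001  0.046 -0.999]] yaw 2.9805923911333694
u,v,z from hinge 40.6 -0.8 94.5 force [-0.5  0.  -0.5]
```

{"method": "apply_moves", "body": {"motion": [{"grip":-1,"translation":[0,0,0],"twist":0}]}}

```text
time_s: 6.8
ee_pos: [566.6, 138.3, 94.5]
ee_rot: [0.08, 0.997, 0.023, 0.001]
contact_force: [0.8, -0.7, 0.6]
gripper_width: -0.3
grasp_force: 0.0
```

```bash
python3 st.py; python3 - <<'E'
from h import *
a=optics.snapshot("side")[:,:,::-1][130:330,130:330]
E=[]
for c in("side","top"):
    b=optics.snapshot(c)
    print(c,[(np.round(r['location'],1),round(r['p'],2)) for r in optics.place_of("guard_a_edge",c)])
    if c=="top": b=b[:,:,::-1][130:270,130:270]
cv2.imwrite("pics/p3.png",np.hstack([cv2.resize(a,(400,400)),cv2.resize(b,(400,400))]))
E
```

```text
6.8 [0.097 0.181 0.046 1.425 0.045 0.257] [566.6 138.3  94.5]
[[-0.987  0.159  0.007]
 [ 0.159  0.986  0.046]
 [ 0.001  0.046 -0.999]] yaw 2.9817029636559322
u,v,z from hinge 39.1 -0.6 94.5 force [ 0.8 -0.7  0.6]
side [(array([226.8, 211.4]), 0.8)]
top [(array([200.5, 183.1]), 0.6)]
```

View pics/p3.png

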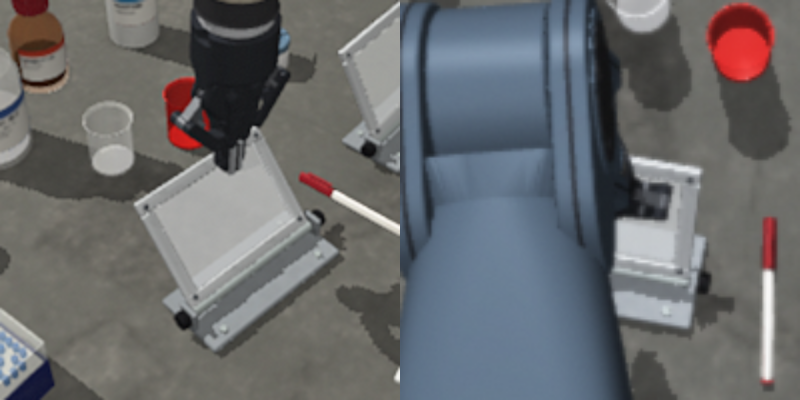

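The screen has not moved: the tip skimmed over its free edge and is now in front of it (crop 232,168). Before going back I'll check the TCP projection against the picture.

```bash
python3 - <<'E'
from h import *
s=bot.read_state()
for c in("side","top"): print(c,proj(c,s['ee_pos']),[proj(c,np.array([528,145,22])+h*np.array([.988,-.154,0])+[0,0,z]+y*np.array([.154,.988,0])).round() for h,z,y in((88,82,80),(88,82,0),(88,82,-80))])
E
```

```text
side [243.67767176 227.7783029 ] [array([195., 231.]), array([227., 211.]), array([256., 192.])]
top [197.75986009 201.47227501] [array([166., 174.]), array([201., 180.]), array([236., 186.])]
```

{"method": "apply_moves", "body": {"motion": [{"grip":-1,"translation":[0,0,-0.03],"twist":0},{"grip":-1,"translation":[0,0,-0.03],"twist":0},{"grip":-1,"translation":[-0.03,0,0],"twist":0},{"grip":-1,"translation":[-0.03,0,0],"twist":0},{"grip":-1,"translation":[-0.03,0,0],"twist":0},{"grip":-1,"translation":[-0.01,0,0],"twist":0},{"grip":-1,"translation":[0,0,0],"twist":0}]}}

```text
time_s: 7.63
ee_pos: [667.6, 118.2, 148.2]
ee_rot: [0.08, 0.997, 0.022, -0.001]
contact_force: [-0.2, -0.4, -0.3]
gripper_width: -0.2
grasp_force: 0.0
```

```bash
python3 st.py
```

```text
7.6333 [0.053 0.448 0.483 1.602 0.045 0.214] [667.6 118.2 148.2]
[[-0.987  0.16   0.002]
 [ 0.16   0.986  0.045]
 [ 0.005  0.045 -0.999]] yaw 2.9805509318993417
u,v,z from hinge 142.1 -4.9 148.2 force [-0.2 -0.4 -0.3]
```

```bash
python3 - <<'E'
from h import *
print(proj("side",[667.2,120.7,77.1]),proj("side",[667.2,120.7,97]))
s=bot.read_state();p=proj("side",s['ee_pos']);print(p)
im=optics.snapshot("side")[:,:,::-1].copy();x,y=p.astype(int)
im[y,x]=(0,0,255);q=cv2.resize(im[100:260,140:300],(400,400),interpolation=cv2.INTER_NEAREST)
o=cv2.imread("pics/side2.png");x,y=proj("side",[667.2,120.7,77.1]).astype(int);o[y,x]=(0,0,255)
cv2.imwrite("pics/p4.png",np.hstack([q,cv2.resize(o[100:260,140:300],(400,400),interpolation=cv2.INTER_NEAREST)]))
E
```

```text
[211.68813515 205.73833622] [211.21942158 198.98356537]
[210.6135951 179.9237749]
```

View pics/p4.png

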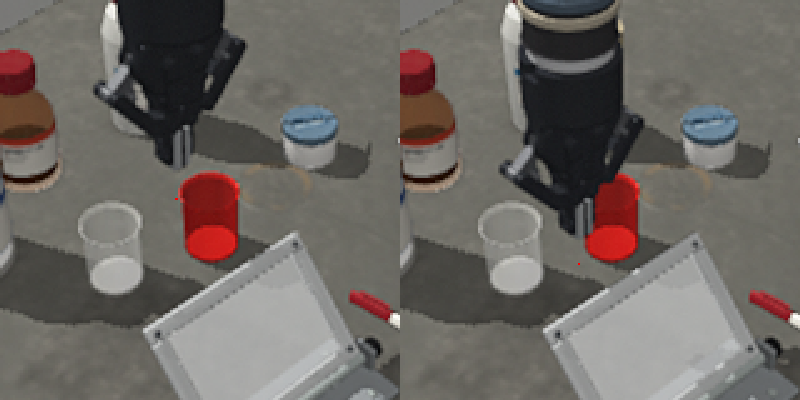

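The picture shows the real fingertips about 13 px above the projected TCP (left crop: tip at 175,165, mark at 178,198), roughly 35 mm higher. I'll check the wrist camera's position against known points to see whether the reported pose is biased.

```bash
python3 - <<'E'
from h import *
print(proj("side",[620,42,236]))
p=optics.camera_params("wrist");c=-np.array(p["R"]).T@np.array(p["t"]);print("cam",c.round(1),np.array(p["R"]).round(3).tolist(),np.array(p["mtx"]).round(1).tolist())
cv2.imwrite("pics/w5.png",optics.snapshot("wrist")[:,:,::-1])
for n in("guard_a_hinge","guard_a_edge","beaker_mid","guard_b_edge"):
    for r in optics.place_of(n,"wrist"): print(n,np.round(r['location']),round(r['p'],2))
for X in([528,145,22],[616,131,104],[753,115,35]): print(X,proj("wrist",X).round(), proj("wrist",np.array(X)-[0,0,35]).round())
E
```

```text
[253.4933495  135.34765825]
cam [585.2 123.6 329.2] [[0.16, 0.986, 0.044], [0.935, -0.166, 0.313], [0.316, -0.009, -0.949]] [[302.5, 0.0, 258.7], [0.0, 302.5, 187.7], [0.0, 0.0, 1.0]]
guard_a_hinge [257.  19.] 0.88
guard_a_edge [260. 122.] 0.98
guard_a_edge [256.  20.] 0.54
beaker_mid [176. 231.] 0.98
beaker_mid [262. 247.] 0.92
[528, 145, 22] [256.  20.] [255.  28.]
[616, 131, 104] [261. 132.] [259. 126.]
[753, 115, 35] [263. 248.] [261. 234.]
```

View pics/w5.png

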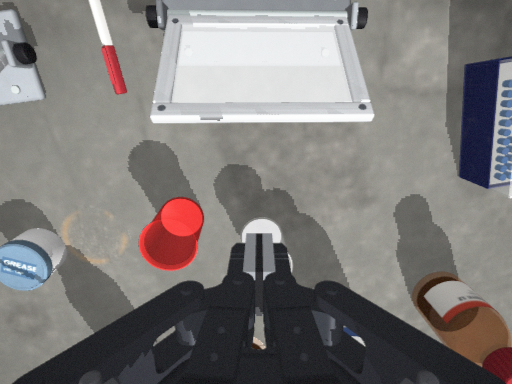

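The wrist camera's pose agrees with the reprojections, so the reported pose is sound. The tips show at (258,235) against a TCP projection of about (259,220), so they end roughly 20–30 mm short of the reported TCP. I'll go lower and follow the edge on its arc.

{"method": "apply_moves", "body": {"motion": [{"grip":-1,"translation":[0,0,0.03],"twist":0},{"grip":-1,"translation":[0,0,0.03],"twist":0},{"grip":-1,"translation":[0,0,0.03],"twist":0},{"grip":-1,"translation":[0,0,0],"twist":0},{"grip":-1,"translation":[0.01,0,0],"twist":0},{"grip":-1,"translation":[0.01,0,0],"twist":0},{"grip":-1,"translation":[0,0,0],"twist":0}]}}

```text
time_s: 8.52
ee_pos: [644.4, 127.4, 62.4]
ee_rot: [0.079, 0.997, 0.023, -0.0]
contact_force: [0.5, 0.6, 0.0]
gripper_width: 0.0
grasp_force: 0.0
```

```bash
python3 st.py
```

```text
8.5167 [0.069 0.389 0.236 1.412 0.045 0.227] [644.4 127.4  62.4]
[[-0.988  0.158  0.003]
 [ 0.157  0.986  0.046]
 [ 0.004  0.045 -0.999]] yaw 2.9834502892081454
u,v,z from hinge 117.7 0.5 62.4 force [0.5 0.6 0. ]
```

{"method": "apply_moves", "body": {"motion": [{"grip":-1,"translation":[0.01,0,0.002],"twist":0},{"grip":-1,"translation":[0.01,0,0],"twist":0},{"grip":-1,"translation":[0.008,0,-0.004],"twist":0},{"grip":-1,"translation":[0.008,0,-0.004],"twist":0},{"grip":-1,"translation":[0.008,0,-0.004],"twist":0},{"grip":-1,"translation":[0,0,0],"twist":0}]}}

```text
time_s: 9.02
ee_pos: [604.6, 133.4, 75.2]
ee_rot: [0.079, 0.997, 0.023, 0.004]
contact_force: [3.4, 0.1, 3.2]
gripper_width: -0.0
grasp_force: 1.4
```

```bash
cat > look.py <<'E'
from h import *
def sees():
    px={}
    for c in("side","wrist","top"):
        optics.snapshot(c);px[c]=[(np.round(r['location'],1),round(r['p'],2)) for r in optics.place_of("guard_a_edge",c)[:2]]
        print(c,px[c])
    for th in np.arange(.7,1.8,.1): print(th.round(2),*[proj(c,np.array([528+.988*120*np.cos(th),145-.154*120*np.cos(th),22+120*np.sin(th)])).round() for c in px])
sees()
E
python3 st.py; python3 look.py
```

```text
9.0167 [0.083 0.275 0.119 1.4   0.044 0.243] [604.6 133.4  75.2]
[[-0.987  0.158  0.011]
 [ 0.158  0.986  0.045]
 [-0.003  0.047 -0.999]] yaw 2.9827162161338765
u,v,z from hinge 77.5 0.4 75.2 force [3.4 0.1 3.2]
side [(array([233.1, 211.8]), 0.69)]
wrist []
top [(array([198.8, 186.9]), 0.96)]
0.7 [226. 211.] [262. 262.] [201. 179.]
0.8 [229. 211.] [262. 258.] [200. 182.]
0.9 [232. 210.] [263. 251.] [199. 185.]
1.0 [235. 210.] [264. 240.] [198. 189.]
1.1 [238. 211.] [265. 226.] [196. 193.]
1.2 [242. 212.] [266. 207.] [195. 198.]
1.3 [246. 214.] [267. 184.] [194. 203.]
1.4 [251. 217.] [267. 157.] [193. 208.]
1.5 [255. 219.] [268. 125.] [192. 214.]
1.6 [260. 223.] [268.  90.] [191. 219.]
1.7 [264. 227.] [268.  52.] [190. 225.]
```

Contact made: 3–4 N, and the screen is now at about 0.95 rad. I continue along the arc.

{"method": "apply_moves", "body": {"motion": [{"grip":-1,"translation":[0.008,0,-0.004],"twist":0},{"grip":-1,"translation":[0.008,0,-0.004],"twist":0},{"grip":-1,"translation":[0.008,0,-0.003],"twist":0},{"grip":-1,"translation":[0.008,0,-0.003],"twist":0},{"grip":-1,"translation":[0.008,0,-0.002],"twist":0},{"grip":-1,"translation":[0.008,0,-0.001],"twist":0},{"grip":-1,"translation":[0.005,0,0],"twist":0},{"grip":-1,"translation":[0,0,0],"twist":0}]}}

```text
time_s: 9.98
ee_pos: [547.2, 141.1, 87.0]
ee_rot: [0.079, 0.997, 0.022, -0.002]
contact_force: [-0.1, -0.1, -1.1]
gripper_width: -0.1
grasp_force: 0.0
```

```bash
python3 st.py; python3 look.py | egrep 'side|wrist|top|^1.[3-9]'
```

```text
9.9833 [ 0.105  0.144 -0.01   1.413  0.045  0.264] [547.2 141.1  87. ]
[[-0.987  0.158 -0.001]
 [ 0.158  0.986  0.045]
 [ 0.008  0.044 -0.999]] yaw 2.9832236334884668
u,v,z from hinge 19.6 -0.9 87.0 force [-0.1 -0.1 -1.1]
side [(array([253.7, 222.7]), 0.68)]
wrist [(array([267.8, 237.8]), 0.72)]
top []
1.3 [246. 214.] [266. 279.] [194. 203.]
1.4 [251. 217.] [266. 262.] [193. 208.]
1.5 [255. 219.] [266. 241.] [192. 214.]
1.6 [260. 223.] [266. 217.] [191. 219.]
1.7 [264. 227.] [266. 192.] [190. 225.]
```

{"method": "apply_moves", "body": {"motion": [{"grip":-1,"translation":[0.003,0,0],"twist":0},{"grip":-1,"translation":[0,0,0],"twist":0},{"grip":-1,"translation":[0,0,0],"twist":0}]}}

```text
time_s: 10.53
ee_pos: [546.5, 141.4, 87.5]
ee_rot: [0.079, 0.997, 0.023, -0.001]
contact_force: [0.2, 0.4, -0.2]
gripper_width: -0.1
grasp_force: 0.0
```

```bash
python3 st.py; python3 look.py | egrep 'side|wrist|top|^1.[3-9]'
```

```text
10.5333 [ 0.106  0.139 -0.014  1.411  0.045  0.265] [546.5 141.4  87.5]
[[-0.987  0.158  0.002]
 [ 0.158  0.986  0.045]
 [ 0.005  0.045 -0.999]] yaw 2.9825287114120744
u,v,z from hinge 18.8 -0.8 87.5 force [ 0.2  0.4 -0.2]
side [(array([253.9, 224.2]), 0.87)]
wrist [(array([265.3, 237.5]), 0.74)]
top [(array([189.2, 215.9]), 0.56)]
1.3 [246. 214.] [265. 282.] [194. 203.]
1.4 [251. 217.] [266. 265.] [193. 208.]
1.5 [255. 219.] [266. 245.] [192. 214.]
1.6 [260. 223.] [266. 222.] [191. 219.]
1.7 [264. 227.] [266. 196.] [190. 225.]
```

{"method": "apply_moves", "body": {"motion": [{"grip":-1,"translation":[-0.02,0,0],"twist":0},{"grip":-1,"translation":[-0.03,0,0],"twist":0},{"grip":-1,"translation":[-0.03,0,0],"twist":0},{"grip":-1,"translation":[-0.03,0,-0.03],"twist":0},{"grip":-1,"translation":[0,0,-0.03],"twist":0},{"grip":-1,"translation":[0,0,0],"twist":0}]}}

```text
time_s: 11.33
ee_pos: [658.8, 120.7, 151.7]
ee_rot: [0.08, 0.997, 0.023, 0.004]
contact_force: [0.3, -0.3, 2.9]
gripper_width: -0.3
grasp_force: 0.0
```

```bash
python3 st.py; python3 look.py | egrep 'side|wrist|top|^1.[3-9]'; python3 - <<'E'
from h import *
for c in("side","wrist","top"):
    im=optics.snapshot(c);cv2.imwrite(f"pics/{c}6.png",im[:,:,::-1])
    print(c,[(r['location'],r['p']) for r in optics.place_of("guard_a_hinge",c)],proj(c,[528,145,22]))
a=cv2.imread("pics/side6.png")[150:310,170:330];b=cv2.imread("pics/wrist6.png")
cv2.imwrite("pics/p6.png",np.hstack([cv2.resize(a,(384,384)),cv2.resize(b[:,60:460],(400,384))]))
E
```

```text
11.3333 [0.057 0.412 0.443 1.589 0.045 0.218] [658.8 120.7 151.7]
[[-0.987  0.159  0.011]
 [ 0.16   0.986  0.046]
 [-0.003  0.047 -0.999]] yaw 2.9813047431109023
u,v,z from hinge 133.0 -3.9 151.7 force [ 0.3 -0.3  2.9]
side [(array([253.9, 221.8]), 0.83)]
wrist []
top []
1.3 [246. 214.] [265.  61.] [194. 203.]
1.4 [251. 217.] [265.  38.] [193. 208.]
1.5 [255. 219.] [265.  13.] [192. 214.]
1.6 [260. 223.] [265. -13.] [191. 219.]
1.7 [264. 227.] [265. -39.] [190. 225.]
side [([256.1, 262.4], 0.89)] [256.9373343 262.2027749]
wrist [([257.4, 34.1], 0.62)] [256.54968797  32.8260826 ]
top [] [197.69126943 221.16496916]
```

View pics/p6.png

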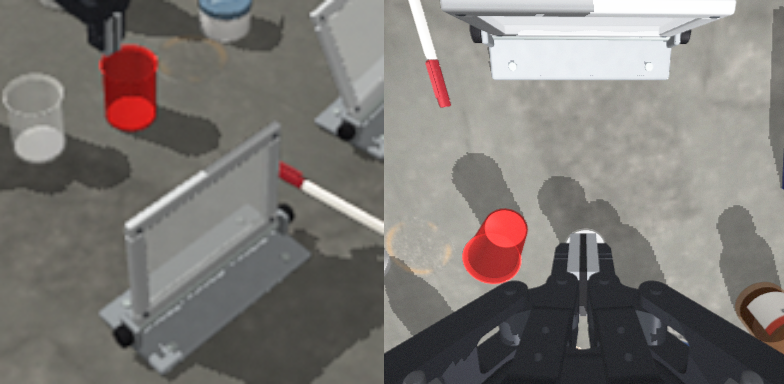

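The screen stands nearly upright: in the side crop its top edge runs from (128,225) to (281,125). The beaker is still standing at (35,120). I'll go above it to measure the angle precisely with the wrist camera.

{"method": "apply_moves", "body": {"motion": [{"grip":-1,"translation":[0,0,-0.035],"twist":0},{"grip":-1,"translation":[0,0,-0.035],"twist":0},{"grip":-1,"translation":[0.03,0,0],"twist":0},{"grip":-1,"translation":[0.03,0,0],"twist":0},{"grip":-1,"translation":[0.03,0,0],"twist":0},{"grip":-1,"translation":[0.02,0,0],"twist":0},{"grip":-1,"translation":[0,0,0],"twist":0},{"grip":-1,"translation":[0,0,0],"twist":0}]}}

```text
time_s: 12.6
ee_pos: [545.3, 135.9, 217.6]
ee_rot: [0.079, 0.997, 0.023, 0.0]
contact_force: [0.5, -0.6, -0.1]
gripper_width: 0.1
grasp_force: 0.0
```

```bash
python3 st.py; python3 look.py | egrep 'side|wrist|top|^1.[3-9]'; python3 - <<'E'
from h import *
im=optics.snapshot("wrist");cv2.imwrite("pics/w7.png",im[:,:,::-1])
print([(r['location'],r['p']) for r in optics.place_of("guard_a_hinge","wrist")],proj("wrist",[528,145,22]))
im=im[:,:,::-1].copy()
cv2.imwrite("pics/w7b.png",cv2.resize(im,(800,600),interpolation=cv2.INTER_CUBIC))
E
```

```text
12.6 [0.097 0.138 0.243 1.668 0.045 0.255] [545.3 135.9 217.6]
[[-0.987  0.158  0.004]
 [ 0.158  0.986  0.045]
 [ 0.003  0.045 -0.999]] yaw 2.9833309852885623
u,v,z from hinge 18.5 -6.3 217.6 force [ 0.5 -0.6 -0.1]
side [(array([251.1, 220.6]), 0.86)]
wrist [(array([261.2, 165.9]), 0.78)]
top [(array([190.7, 212.8]), 0.64)]
1.3 [246. 214.] [263. 195.] [194. 203.]
1.4 [251. 217.] [263. 184.] [193. 208.]
1.5 [255. 219.] [263. 171.] [192. 214.]
1.6 [260. 223.] [263. 158.] [191. 219.]
1.7 [264. 227.] [263. 144.] [190. 225.]
[([260.5, 140.5], 0.86)] [257.26230987 139.36630163]
```

View pics/w7b.png

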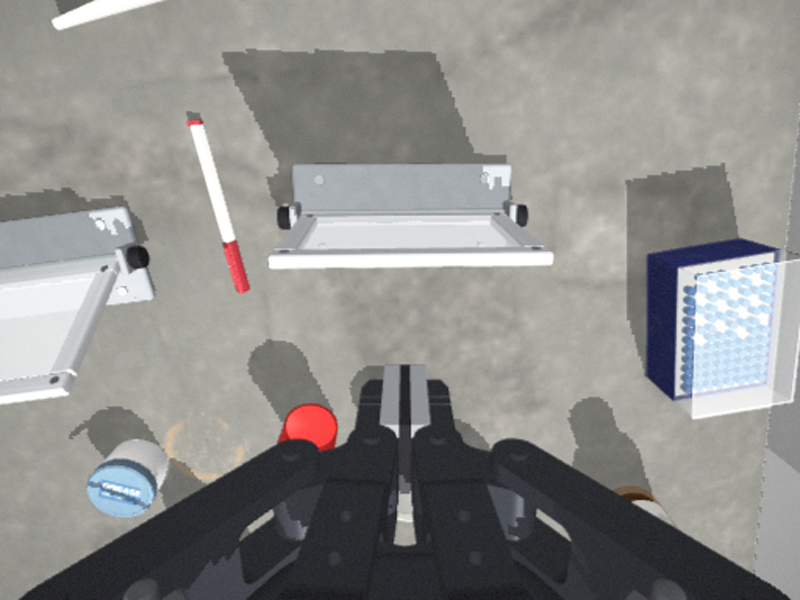

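The top-edge band lies at rows 252–267 (centre 166 in raw pixels) and the knobs at row 216. That puts the screen at about 1.53 rad, so roughly 4–5 mm more push is needed.

{"method": "apply_moves", "body": {"motion": [{"grip":-1,"translation":[-0.025,0,0],"twist":0},{"grip":-1,"translation":[-0.025,0,0],"twist":0},{"grip":-1,"translation":[0,-0.003,0.035],"twist":0},{"grip":-1,"translation":[0,0,0.035],"twist":0},{"grip":-1,"translation":[0,0,0.035],"twist":0},{"grip":-1,"translation":[0,0,0.02],"twist":0},{"grip":-1,"translation":[0,0,0],"twist":0},{"grip":-1,"translation":[0,0,0],"twist":0}]}}

```text
time_s: 13.67
ee_pos: [593.8, 130.1, 90.0]
ee_rot: [0.08, 0.997, 0.022, -0.003]
contact_force: [0.1, -0.5, 0.1]
gripper_width: 0.0
grasp_force: 0.0
```

```bash
python3 st.py
```

```text
13.6667 [0.079 0.257 0.127 1.439 0.045 0.239] [593.8 130.1  90. ]
[[-0.987  0.159 -0.002]
 [ 0.159  0.986  0.045]
 [ 0.009  0.044 -0.999]] yaw 2.9823750822517225
u,v,z from hinge 67.3 -4.5 90.0 force [ 0.1 -0.5  0.1]
```

{"method": "apply_moves", "body": {"motion": [{"grip":-1,"translation":[0.012,0,0],"twist":0},{"grip":-1,"translation":[0.012,0,0],"twist":0},{"grip":-1,"translation":[0.012,0,0],"twist":0},{"grip":-1,"translation":[0.008,0,0],"twist":0},{"grip":-1,"translation":[0.004,0,0],"twist":0},{"grip":-1,"translation":[0,0,0],"twist":0},{"grip":-1,"translation":[0,0,0],"twist":0}]}}

```text
time_s: 14.25
ee_pos: [548.8, 138.0, 93.4]
ee_rot: [0.079, 0.997, 0.023, 0.001]
contact_force: [0.2, -0.1, 0.2]
gripper_width: -0.1
grasp_force: 0.0
```

```bash
python3 st.py
```

```text
14.25 [ 0.1    0.138 -0.004  1.419  0.045  0.259] [548.8 138.   93.4]
[[-0.987  0.158  0.005]
 [ 0.158  0.986  0.045]
 [ 0.002  0.046 -0.999]] yaw 2.9825514770984505
u,v,z from hinge 21.7 -3.7 93.4 force [ 0.2 -0.1  0.2]
```

{"method": "apply_moves", "body": {"motion": [{"grip":-1,"translation":[0.002,0,0],"twist":0},{"grip":-1,"translation":[0.002,0,0],"twist":0},{"grip":-1,"translation":[0.002,0,0],"twist":0},{"grip":-1,"translation":[0.001,0,0],"twist":0},{"grip":-1,"translation":[0,0,0],"twist":0},{"grip":-1,"translation":[0,0,0],"twist":0}]}}

```text
time_s: 14.75
ee_pos: [541.3, 139.0, 92.4]
ee_rot: [0.08, 0.997, 0.023, 0.0]
contact_force: [1.9, -0.2, 2.4]
gripper_width: -0.1
grasp_force: 1.0
```

```bash
python3 st.py
```

```text
14.75 [ 0.103  0.121 -0.024  1.417  0.045  0.262] [541.3 139.   92.4]
[[-0.987  0.158  0.004]
 [ 0.158  0.986  0.045]
 [ 0.004  0.045 -0.999]] yaw 2.9824302938045864
u,v,z from hinge 14.1 -3.9 92.4 force [ 1.9 -0.2  2.4]
```

Now I back off and measure again from above.

{"method": "apply_moves", "body": {"motion": [{"grip":-1,"translation":[-0.02,0,0],"twist":0},{"grip":-1,"translation":[-0.03,0,0],"twist":0},{"grip":-1,"translation":[0,0,-0.035],"twist":0},{"grip":-1,"translation":[0,0,-0.035],"twist":0},{"grip":-1,"translation":[0,0,-0.035],"twist":0},{"grip":-1,"translation":[0,0,-0.025],"twist":0},{"grip":-1,"translation":[0.025,0,0],"twist":0},{"grip":-1,"translation":[0.02,0,0],"twist":0}]}}

```text
time_s: 15.42
ee_pos: [546.0, 132.5, 223.5]
ee_rot: [0.08, 0.997, 0.023, 0.0]
contact_force: [0.1, 0.4, 0.3]
gripper_width: -0.2
grasp_force: 0.0
```

{"method": "apply_moves", "body": {"motion": [{"grip":-1,"translation":[0,0,0],"twist":0},{"grip":-1,"translation":[0,0,0],"twist":0},{"grip":-1,"translation":[0,0,0],"twist":0}]}}

```text
time_s: 15.67
ee_pos: [545.2, 132.4, 221.2]
ee_rot: [0.079, 0.997, 0.023, -0.001]
contact_force: [0.4, -0.7, -1.0]
gripper_width: -0.2
grasp_force: 0.0
```

```bash
python3 st.py; python3 look.py | egrep 'side|wrist|top|^1.[3-9]'; python3 - <<'E'
from h import *
im=optics.snapshot("wrist");cv2.imwrite("pics/w8.png",im[:,:,::-1])
print([(r['location'],r['p']) for r in optics.place_of("guard_a_hinge","wrist")],proj("wrist",[528,145,22]))
g=cv2.cvtColor(im,cv2.COLOR_RGB2GRAY)
print(g[120:185,230:280].mean(1).round().astype(int).tolist())
o=cv2.cvtColor(cv2.imread("pics/w7.png"),cv2.COLOR_BGR2GRAY);print(o[120:185,230:280].mean(1).round().astype(int).tolist())
d=(g<60);ys,xs=np.nonzero(d[120:160,150:360]);print("knobs",[(xs[m].mean()+150,ys[m].mean()+120) for m in(xs<60,xs>150)])
d=(o<60);ys,xs=np.nonzero(d[120:160,150:360]);print("knobs7",[(xs[m].mean()+150,ys[m].mean()+120) for m in(xs<60,xs>150)])
optics.snapshot("side");print([(r['location'],r['p']) for r in optics.place_of("beaker_mid","side")])
E
```

```text
15.6667 [0.09  0.14  0.253 1.678 0.045 0.249] [545.2 132.4 221.2]
[[-0.987  0.158  0.001]
 [ 0.158  0.986  0.045]
 [ 0.006  0.045 -0.999]] yaw 2.982670544024066
u,v,z from hinge 18.9 -9.8 221.2 force [ 0.4 -0.7 -1. ]
side [(array([258.5, 221.2]), 0.73)]
wrist [(array([264.9, 159.3]), 0.84)]
top [(array([193.8, 215.3]), 0.57), (array([197.7, 218.6]), 0.42)]
1.3 [246. 214.] [266. 194.] [194. 203.]
1.4 [251. 217.] [266. 182.] [193. 208.]
1.5 [255. 219.] [266. 170.] [192. 214.]
1.6 [260. 223.] [266. 157.] [191. 219.]
1.7 [264. 227.] [266. 143.] [190. 225.]
[([260.2, 141.1], 0.86)] [259.61876624 138.9518477 ]
[173, 172, 173, 173, 173, 173, 172, 172, 172, 172, 172, 172, 172, 165, 168, 183, 160, 191, 216, 216, 213, 223, 234, 227, 220, 218, 218, 218, 218, 218, 218, 218, 218, 182, 158, 158, 218, 250, 255, 255, 255, 255, 255, 255, 246, 238, 204, 168, 162, 164, 163, 162, 161, 161, 160, 160, 160, 160, 160, 161, 160, 159, 159, 159, 160]
[172, 172, 172, 172, 172, 172, 172, 172, 172, 171, 171, 171, 171, 168, 163, 185, 169, 161, 217, 220, 218, 219, 230, 236, 223, 221, 221, 221, 221, 221, 221, 221, 222, 222, 222, 222, 222, 222, 213, 167, 159, 162, 207, 246, 255, 255, 255, 255, 255, 255, 244, 187, 161, 160, 160, 160, 160, 160, 159, 160, 160, 159, 158, 158, 159]
knobs [(np.float64(184.58441558441558), np.float64(138.74025974025975)), (np.float64(335.47727272727275), np.float64(135.5))]
knobs7 [(np.float64(181.13095238095238), np.float64(138.64285714285714)), (np.float64(333.75), np.float64(136.5))]
[([184.3, 199.6], 0.93), ([223.1, 187.8], 0.81)]
```

The screen measures about 1.57 rad (edge band centre at row 161, where upright is predicted). The beaker is unmoved at (184,200) and the gripper is clear, so I'm handing in.

```bash
python3 -c "
from bench import bot
print(bot.sign_off())"
```

```text
the job is handed in; nothing more can be done
None
```

The screen of the guard in front of the beaker now stands upright, at about 1.57 rad by the cameras, and the gripper is clear of it; the beaker is still standing where it was, the other guard was not touched, and the job is handed in.

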